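# Tare the bench scale through its shuttered key well

## Task

Tare the bench scale with the tray of stones left standing on its pan: with a fingertip, push the sliding metal shutter aside by its lug, reach down into the well beneath it and press the sunken key all the way down, let the key come up again, and push the shutter fully shut. Only touch and push, pick nothing up; do not press the raised round button on the scale, and do not disturb the tray on the pan or the loose things standing about.

Things in the scene. Friction and masses are not known exactly. Their poses are not given: they have to be found in the camera images.
- scale: grey bench scale, 170 (x) x 240 (y) x 50 mm high, heavy, does not move. Origin on the bench under its centre, z up; +y points from the key side to the pan side, -x to its display edge. The flat top is 50 mm above the origin. A steel weighing pan, 110 x 104 mm, top 60 mm above the origin, is centred at y = +61 mm. Two low guide bars for the shutter (6 mm wide, 7 mm high, 116 mm long along y) stand on the top at x = -36 and +36 mm
- well_mouth (a point): centre of the mouth of the key well, level with the scale's top (50 mm above the bench); axes as the scale's. The well is a straight-sided rectangular opening, 54 mm along x and 38 mm along y. Under the shutter when that is shut
- key_face (a point): centre of the top face of the sunken key in the well; 15 mm below the well's mouth at rest. The flat key, 46 x 30 mm, nearly fills the well
- tare_key (a joint): travel of the sunken key in m: 0 up at rest, 0.005 fully down. It is sprung: about 2 N to start it, 4 N when fully down, and it springs back by itself
- shutter (a joint): position of the shutter in m: 0 fully shut over the well, 0.045 fully open, moved towards the scale's -y (away from the pan). It stays where it is left; about 1.5 N moves it. It may start a little ajar, still covering most of the well
- shutter_lug (a point): centre of the top of the lug on the shutter; moves with it. The shutter is an aluminium plate, 64 (x) x 46 (y) x 4 mm, its top 54.5 mm above the bench. The lug is an upright bar on it, 44 mm long along x, 6 mm thick along y, 12 mm high above the plate (its top 66.5 mm above the bench), 12 mm to the -y side of the plate's middle. With the shutter shut the lug is at y = -57 mm of the scale, open at -102 mm
- power_button (a joint): travel of the raised round button in m: 0 at rest, 0.003 fully down; not to be pressed
- power_top (a point): centre of the top of the raised round button, 18 mm across, which stands 5 mm proud of the scale's top near its -x edge, at x = -69, y = -30 mm of the scale
- stone_tray: loose cream tray of rough stones, 68 x 95 x 20 mm, standing on the pan; origin at the centre of its underside. Stays where it is
- findings_tin: loose low round tin of findings, 66 mm across, 37 mm high, beside the pan; origin at the centre of its underside; bystander
- pumice: loose pumice stone, 29 x 30 x 27 mm, beside the key side of the scale; origin at the centre of its underside; bystander
- brass_can: loose brass can, 36 mm across, 64 mm high, behind the scale; origin at the centre of its underside; bystander
- lens_tube: loose black eyepiece tube, 22 x 29 x 22 mm, near the pan side of the scale; origin at the centre of its underside; bystander

How it is judged:
On the way, in this order (a step that is already met when the one before it is completed fails the run):
1. the shutter is pushed aside, off most of the well (value of joint shutter above 0.025 m), for 0.1 s.
2. the sunken key is pressed all the way down (at least 4.2 of its 5 mm) (value of joint tare_key above 0.0042 m), for 0.1 s.
3. the key has come up again (value of joint tare_key below 0.001 m), for 0.1 s.
At the end, for the whole second after the job is handed in: The shutter is shut to within 3 mm, the key is up (within 1 mm of rest), the raised button is up, the tray of stones stands still on the pan within 8 mm of where it was, and the tin, pumice, can and eyepiece tube are within 15 mm of where they were (value of joint shutter below 0.003 m and value of joint each of tare_key, power_button below 0.001 m and distance of stone_tray from where it was at the start of the episode below 0.008 m and linear speed of stone_tray below 0.01 m/s and distance of each of findings_tin, pumice, brass_can, lens_tube from where it was at the start of the episode below 0.015 m); the robot touches nothing.
It fails at once if the raised round button is pressed (value of joint power_button above 0.0015 m).
It fails at once if the tray of stones is lifted or shifted by more than 8 mm (distance of stone_tray from where it was at the start of the episode above 0.008 m).
It fails at once if a bystander is lifted, carried or knocked more than 15 mm (distance of any of findings_tin, pumice, brass_can, lens_tube from where it was at the start of the episode above 0.015 m).
It also fails if it takes over 40 s, if anything falls off the work surface, if the arm or the gripper's body presses on something with over 40 N, if the wrist force passes 120 N, or if a joint passes its speed limit or range.

## Robot

A 6-joint arm with a two-finger parallel gripper is mounted at the origin on a cart in front of the work surface, level with it; the furniture and walls round the work are solid. World frame = base frame: x ahead of the robot, y to its left, z up, the work surface at z = 0. Lengths are in m, angles in rad, forces in N, time in s.
With the tool pointing down it reaches from about 0.275 to 0.775 m from the base axis. Payload 14.6 kg.
Tool frame: the origin (TCP) lies midway between the tips of the shut fingers; the grasp point (between the pads) lies 19 mm behind it; z points along the fingers, x is the direction in which the jaws open and shut, and the axes are right-handed (so a half turn about z gives the same grasp; the last joint's range is limited). The gripper opens to 85 mm and grips with 20 to 120 N. Pads are 22 mm wide; open, the fingers measure 114 mm over their backs; the gripper's body (76 mm by 85 mm) begins 54 mm behind the grasp point. The pads swing forward as they close: fully open they stand 13 mm farther back than shut.
Start: joints at [1.104, 0.263, -0.048, 1.259, 0, 1.415], TCP at [0.161, 0.5, 0.231] pointing down, gripper open.
Joint ranges: [-2.65, 2.65], [-0.89, 1.7], [-1.18, 1.37], [-2.13, 2.11], [-1.35, 1.29], [-3.14, 3.14]. Speed limits (rad/s): [1.89, 1.89, 2.57, 2.79, 3.14, 3.14].

## Interface

Orientations are given as a unit quaternion [w, x, y, z].
In Python, from station import arm gives the robot as it stands. The module is installed in compiled form; this text tells all that it offers.
- The arm moves only by the tool carry_out, never from a script. Its argument "commands" is text: rows parted by semicolons, each of 7 numbers parted by spaces: the turn, a rotation vector about the tool's x, y, z in rad, then the shift along the tool's x, y, z in mm, then the gripper's target within -1 to 1 (fully open at 1, half-way at 0, shut at -1). In form: wx wy wz dx dy dz grip; .... A call has 1 to 10 rows; each row is the pose to reach, as a shift and turn from the pose commanded when the call began, along the tool's axes at that moment; what a row does not reach only later rows make up. A row lasts 1/12 s, in which the tool goes at most 41.7 mm and 7.16 degrees, less where a joint would pass 70% of its speed; a pose out of reach is approached as far as the arm can. A call with a gripper value outside its range is refused whole. The fingers move at their own pace and stop on an object; the grip force is fixed at half the most. Time passes only in rows, so rows that repeat a pose let the fingers close. It gives the time, the measured TCP pose, the force and the opening at its end, in the units of the state.
- arm.state(): the state, without advancing time (a new reading comes with each control period).
- arm.read_camera(name): name is "side" or "top"; returns a dict with "img" (384x512x3 uint8, red, green, blue), "depth" (384x512 float32, m along the optical axis (not along the pixel's ray), 0 where there is no reading), "fov_y" (degrees; the focal length in pixels is half the picture's height over the tangent of half this angle, whatever the lens; pixels are square), "cx", "cy" (the principal point, pixels), "R" (3x3) and "t" (3): a world point X has camera coordinates R X + t. Camera axes: x right, y down, z forward; pixel columns grow to the right and rows downward; lengths in m; the calibration is good to about 2 mm. A picture is of the moment at which its call begins.
- arm.job_done(): hands the job in, once; it reports no verdict.
The state is a dict: "clock": time; "joint_positions": joint angles; "joint_vel": joint speeds; "joint_torque": joint torques, N m; "position": TCP position; "ee_rot": TCP orientation; "wrist_force": force on the tool from outside, world axes, zero at the start; "wrist_torque": the same for the moment, N m; "gripper_width": finger opening in m.
Only numpy, scipy, OpenCV 4.12 (cv2) and the standard library are available. Lean on these libraries where they do the work, as an engineer would, in place of code of your own. Each camera call takes 0.05 s, during which the arm holds its last target.

## Working session

There is one attempt and no reset: what is moved stays moved. The work goes in short steps, Python scripts to look and compute and a tool call to move; the robot and the scene stay as the last step left them, time stands still between calls to the robot, and variables do not carry over. Pictures are saved under pics/ and viewed, and the job is handed in when it is done.

Besides the shell and the picture viewer there is one more tool, called after "Request:" in YAML: its name, and indented under it one key for each argument. carry_out: Moves the arm, as the interface text tells. Its arguments: {"type":"object","properties":{"commands":{"type":"string"}},"required":["commands"]}

```bash
mkdir -p pics; python3 - <<'E'
from station import arm
import cv2,numpy as np
print(arm.state())
for n in("side","top"):
    c=arm.read_camera(n); cv2.imwrite(f"pics/{n}0.png",c["img"][:,:,::-1]); np.savez(f"{n}0.npz",**c)
    print(n,c["fov_y"],c["cx"],c["cy"],c["R"],c["t"],(c["depth"]>0).mean())
E
```

```text
{'clock': 0.0, 'joint_positions': array([ 1.10370890e+00,  2.63509347e-01, -4.89118716e-02,  1.25937912e+00,
        7.02907162e-06,  1.41551302e+00]), 'joint_vel': array([ 9.52230931e-06, -1.36562098e-03, -5.31987448e-04, -5.63896228e-04,
        1.50523123e-03, -8.21367182e-04]), 'joint_torque': array([-7.75721619e-04, -6.37609291e+01,  3.84562755e+01,  1.35110281e-02,
       -9.06400101e-05, -3.05962521e-05]), 'position': array([0.16093609, 0.49945677, 0.23084133]), 'ee_rot': array([ 2.26109122e-04,  8.08324173e-01,  5.88737445e-01, -4.48217103e-04]), 'wrist_force': array([-0.33683604, -0.40855449,  0.7884167 ]), 'wrist_torque': array([-0.01480283,  0.0405316 ,  0.03102694]), 'gripper_width': 0.08542516642623833}
side 43.404086860276664 252.64429783102364 195.64847406274635 [[ 0.84396437 -0.53637597 -0.00499608]
 [-0.20813648 -0.31888099 -0.92465892]
 [ 0.49437167  0.78141905 -0.3807636 ]] [-0.49901138  0.1489856   0.67826206] 0.9958953857421875
top 45.3053026693781 251.63864309251497 187.00979386965042 [[ 0.12281433 -0.99241605  0.00519869]
 [-0.96913674 -0.12105841 -0.21475296]
 [ 0.21375363  0.0213365  -0.97665456]] [-0.12156896  0.50914561  0.97692652] 0.9960581461588541
```

View pics/side0.png

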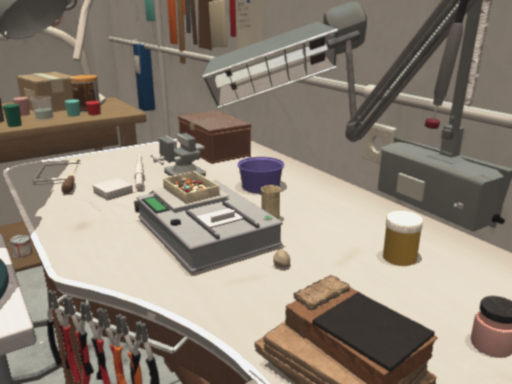

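View pics/top0.png

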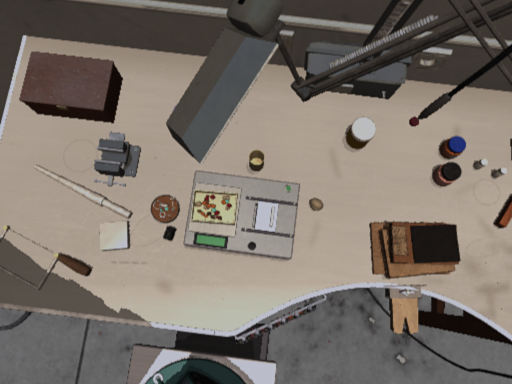

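```bash
cat > h.py <<'E'
import numpy as np
def ld(n): return dict(np.load(n))
def f(c): return c["img"].shape[0]/2/np.tan(np.radians(float(c["fov_y"]))/2)
def ray(c,u,v,z):
    d=np.array([(u-c["cx"])/f(c),(v-c["cy"])/f(c),1.]);R=c["R"];o=-R.T@c["t"];w=R.T@d
    return o+w*(z-o[2])/w[2]
def proj(c,X):
    p=c["R"]@np.asarray(X,float)+c["t"]; return p[:2]/p[2]*f(c)+[c["cx"],c["cy"]]
def cloud(c):
    h,w=c["depth"].shape;v,u=np.mgrid[:h,:w];d=c["depth"]
    P=np.stack([(u-c["cx"])/f(c)*d,(v-c["cy"])/f(c)*d,d],-1)
    return (P-c["t"])@c["R"]
E
python3 - <<'E'
from h import *
import cv2
for n,(x0,y0,w,h) in(("side",(125,165,170,110)),("top",(175,140,160,125))):
    c=ld(n+"0.npz"); cv2.imwrite(f"pics/{n}z.png",cv2.resize(c["img"][y0:y0+h,x0:x0+w,::-1],None,fx=4.5,fy=4.5,interpolation=cv2.INTER_CUBIC))
c=ld("top0.npz");P=cloud(c)
m=(P[...,2]>.044)&(P[...,2]<.0525)
m[:165]=0;m[265:]=0;m[:,:178]=0;m[:,310:]=0
m=cv2.morphologyEx(m.astype(np.uint8),cv2.MORPH_OPEN,np.ones((3,3)))
cs,_=cv2.findContours(m,0,2);k=max(cs,key=cv2.contourArea)
pts=np.array([P[v,u,:2] for u,v in np.vstack(cs)[:,0] ]) 
r=cv2.minAreaRect((pts*1000).astype(np.float32));print(r,cv2.boxPoints(r),np.median(P[m>0][:,2]))
lm=P[...,2][90:165,165:270];print("lamp z",lm.min(),lm.max())
for uv in((190,140),(240,60),(250,20)): print(uv,P[uv[1],uv[0]])
E
```

```text
((458.7682800292969, -44.80858612060547), (237.6470489501953, 170.118896484375), 89.41494750976562) [[ 372.49997 -162.75739]
 [ 542.61    -164.49445]
 [ 545.0366    73.14021]
 [ 374.92657   74.87727]] 0.050119893936665924
lamp z -0.006867231487652381 1.0640922726835818
(190, 140) [0.54030959 0.0555666  0.28781452]
(240, 60) [ 0.67867241 -0.01653622  0.3366699 ]
(250, 20) [ 0.73460314 -0.02687588  0.37222307]
```

View pics/topz.png

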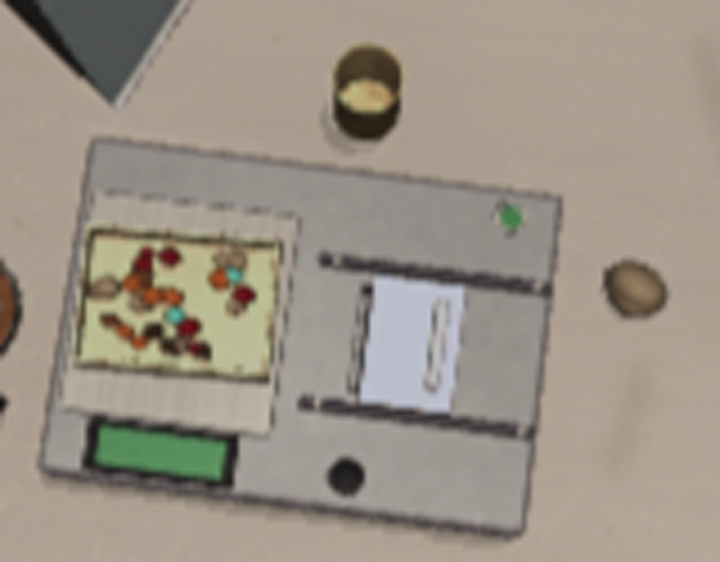

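View pics/sidez.png

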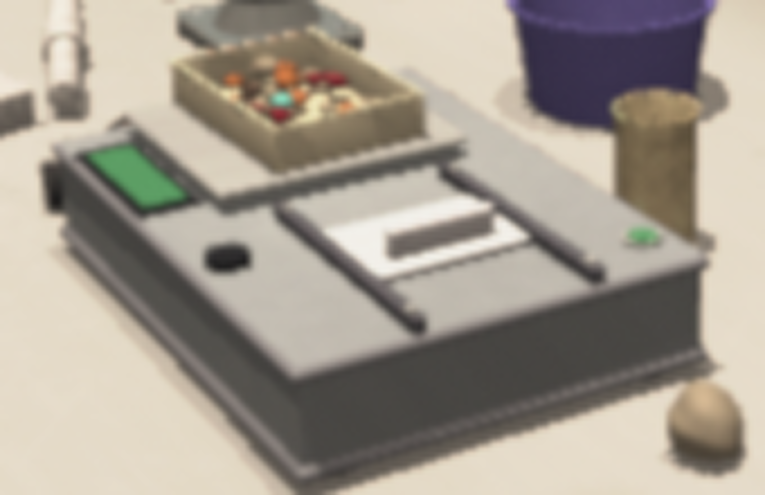

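```bash
python3 - <<'E'
from h import *
import cv2
t=ld("top0.npz");s=ld("side0.npz")
# corner pixel guesses from zooms vs. predicted
C=np.array([.4588,-.0448]);th=-.0102
def W(x,y,z): 
    c,q=np.cos(th),np.sin(th); return np.array([C[0]+c*x-q*y,C[1]+q*x+c*y,z])
def S(p): 
    d=p[:2]-C;c,q=np.cos(th),np.sin(th);return np.round(1000*np.array([c*d[0]+q*d[1],-q*d[0]+c*d[1]]),1)
tz=lambda a,b:(175+(a+.5)/4.5-.5,140+(b+.5)/4.5-.5)
sz=lambda a,b:(125+(a+.5)/4.5-.5,165+(b+.5)/4.5-.5)
for nm,a,z,e in(("button",(346,476),.055,(-69,-30)),("lug",(438,346),.0665,(0,-57)),("cornerTR",(561,198),.05,(85,-120)),("cBR",(521,532),.05,(-85,-120)),("cTL",(93,140),.05,(85,120)),("cBL",(41,471),.05,(-85,120)),("bar",(530,432),.057,(-36,None)),("plate-y bot",(449,412),.0545,(-32,None)),("plate+y bot",(360,402),.0545,(-32,None)),("plate-y top",(465,286),.0545,(32,None)),("plate+y top",(374,277),.0545,(32,None)),("pumice",(635,290),.013,0)):
    print("top",nm,S(ray(t,*tz(*a),z)),e)
for nm,a,z,e in(("button",(227,252),.055,(-69,-30)),("lugL",(390,235),.0665,(-22,-57)),("lugR",(493,210),.0665,(22,-57)),("cFront",(297,378),.05,(-85,-120)),("cR",(707,258),.05,(85,-120)),("cL",(60,147),.05,(-85,120))):
    print("side",nm,S(ray(s,*sz(*a),z)),e)
for n,c in(("top",t),("side",s)):
    P=cloud(c).reshape(-1,3);r=np.hypot(P[:,0],P[:,1])
    m=(P[:,2]>.09)&(r<.60)&(P[:,0]>-.1)&(P[:,2]<.8)
    Q=P[m];print(n,m.sum())
    if len(Q):
        for k in np.unique(np.floor(Q[:,:2]/.05),axis=0):
            q=Q[(np.floor(Q[:,:2]/.05)==k).all(1)]; print(k*.05,len(q),q[:,2].min().round(3),q[:,2].max().round(3))
E
```

```text
top button [-67.8 -29.4] (-69, -30)
top lug [ -0.4 -65.5] (0, -57)
top cornerTR [  85.1 -118. ] (85, -120)
top cBR [ -82.8 -117.2] (-85, -120)
top cTL [ 83.2 119.7] (85, 120)
top cBL [-84.7 118.4] (-85, 120)
top bar [ -34.8 -115.4] (-36, None)
top plate-y bot [-30.1 -75.2] (-32, None)
top plate+y bot [-31.  -31.4] (-32, None)
top plate-y top [ 33.1 -75.4] (32, None)
top plate+y top [ 31.6 -30.1] (32, None)
top pumice [  50.7 -164.2] 0
side button [-66.4 -32.5] (-69, -30)
side lugL [-20.5 -73.6] (-22, -57)
side lugR [ 21.5 -74.5] (22, -57)
side cFront [ -81.8 -124.6] (-85, -120)
side cR [  84.4 -121.9] (85, -120)
side cL [-80.1 108.8] (-85, 120)
top 2904
[ 0.1  -0.05] 162 0.093 0.21
[0.1 0. ] 148 0.116 0.21
[0.5 0. ] 454 0.26 0.291
[0.5  0.05] 251 0.222 0.294
[0.5 0.2] 84 0.091 0.101
[0.5  0.25] 177 0.09 0.1
[ 0.55 -0.05] 126 0.287 0.304
[0.55 0.  ] 866 0.28 0.314
[0.55 0.05] 560 0.209 0.305
[0.55 0.1 ] 76 0.199 0.26
side 1788
[0.5 0. ] 271 0.248 0.288
[0.5  0.05] 145 0.218 0.291
[0.5 0.2] 49 0.09 0.096
[0.5  0.25] 51 0.09 0.096
[ 0.55 -0.05] 96 0.284 0.3
[0.55 0.  ] 568 0.243 0.309
[0.55 0.05] 502 0.19 0.301
[0.55 0.1 ] 106 0.187 0.232
```

Request:
carry_out:
  commands: "0 0 0.06 -25 18.5 0 -1;0 0 0.12 -50 37 0 -1;0 0 0.18 -75 55.5 0 -1;0 0 0.25 -100 74 0 -1;0 0 0.31 -125 92.5 0 -1;0 0 0.37 -150 111 0 -1;0 0 0.43 -175 129.5 0 -1;0 0 0.5 -200 148 0 -1;0 0 0.57 -225 166.5 0 -1;0 0 0.64 -250 185 0 -1"

```text
clock: 0.93
position: [0.2603, 0.2036, 0.2312]
ee_rot: [0.0, 0.953, 0.303, -0.0]
wrist_force: [1.5, 0.4, 0.8]
gripper_width: -0.0001
```

Request:
carry_out:
  commands: "0 0 0.06 -9 30 1 -1;0 0 0.12 -18 60 2 -1;0 0 0.18 -27 90 3 -1;0 0 0.25 -36 120 4 -1;0 0 0.31 -45 150 5 -1;0 0 0.37 -54 180 6 -1;0 0 0.43 -62 210 7 -1;0 0 0.5 -71 240 8 -1;0 0 0.56 -80 270 9 -1;0 0 0.626 -88 297 10 -1"

```text
clock: 1.77
position: [0.3612, -0.0899, 0.2211]
ee_rot: [-0.0, 1.0, -0.005, -0.0]
wrist_force: [0.4, 0.4, -0.9]
gripper_width: -0.0001
```

```bash
python3 - <<'E'
from station import arm
import cv2,numpy as np
s=arm.state();print(s["position"],s["ee_rot"],s["joint_positions"],s["wrist_force"])
for n in("side","top"):
    c=arm.read_camera(n); cv2.imwrite(f"pics/{n}1.png",c["img"][:,:,::-1]); np.savez(f"{n}1.npz",**c)
E
```

```text
[ 0.3612136  -0.08987048  0.22111884] [-1.18437172e-06  9.99985589e-01 -5.36844569e-03 -3.20001810e-05] [-4.63745299e-01  4.24550559e-03 -3.89945862e-01  1.17666340e+00
 -2.61954944e-05  1.11778797e+00] [ 0.42939962  0.4134617  -0.9289517 ]
```

View pics/side1.png

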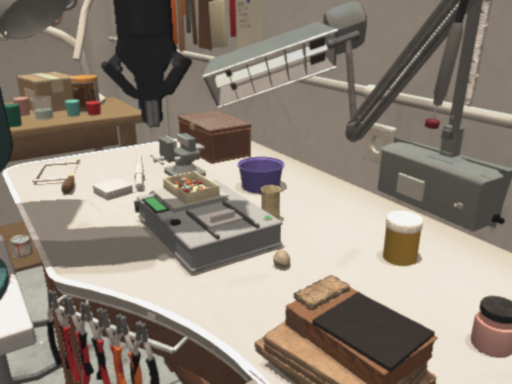

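View pics/top1.png

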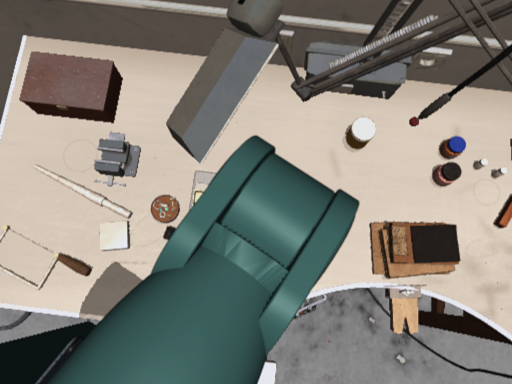

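```bash
python3 - <<'E'
from h import *
a=ld("top1.npz");b=ld("top0.npz")
m=(abs(a["depth"]-b["depth"])>.03)&(a["depth"]>0)
P=cloud(a)[m]
for z in np.arange(.1,.9,.05):
    q=P[(P[:,2]>=z)&(P[:,2]<z+.05)&(P[:,0]>.2)]
    if len(q): print(round(z,2),len(q),q.min(0).round(3),q.max(0).round(3))
a=ld("side1.npz");b=ld("side0.npz")
m=(abs(a["depth"]-b["depth"])>.03)&(a["depth"]>0)
P=cloud(a)[m];print('side')
for z in np.arange(.1,.9,.05):
    q=P[(P[:,2]>=z)&(P[:,2]<z+.05)&(P[:,0]>.2)]
    if len(q): print(round(z,2),len(q),q.min(0).round(3),q.max(0).round(3))
L=cloud(b);L=L[(L[...,2]>.15)&(L[...,0]<.65)&(L[...,0]>.45)&(L[...,1]>-.15)]
L2=cloud(ld("top0.npz"));L2=L2[(L2[...,2]>.15)&(L2[...,0]<.65)&(L2[...,0]>.45)];print("lamp")
L=np.vstack([L,L2])
for z in np.arange(.15,.45,.05):
    q=L[(L[:,2]>=z)&(L[:,2]<z+.05)]
    if len(q):print(round(z,2),q[q[:,0].argmin()].round(3),q[q[:,1].argmin()].round(3))
E
```

```text
0.1 21 [ 0.77  -0.583  0.101] [0.859 0.555 0.144]
0.15 22 [ 0.2   -0.427  0.151] [0.859 0.293 0.194]
0.2 21 [ 0.2   -0.476  0.203] [0.86  0.216 0.25 ]
0.25 22 [ 0.517 -0.392  0.255] [0.859 0.065 0.297]
0.3 26 [ 0.593 -0.411  0.303] [0.856 0.028 0.346]
0.35 14 [ 0.64  -0.369  0.358] [ 0.788 -0.005  0.396]
0.4 2 [ 0.645 -0.372  0.419] [ 0.723 -0.307  0.449]
0.45 3 [ 0.641 -0.376  0.452] [ 0.717 -0.369  0.481]
0.5 3 [ 0.676 -0.338  0.53 ] [ 0.677 -0.313  0.544]
0.55 1 [ 0.679 -0.322  0.551] [ 0.679 -0.322  0.551]
0.6 4 [ 0.392 -0.148  0.645] [ 0.427 -0.087  0.648]
0.65 9050 [ 0.231 -0.165  0.651] [0.434 0.042 0.7  ]
0.7 30274 [ 0.216 -0.151  0.7  ] [0.408 0.058 0.744]
side
0.1 43 [ 0.2   -0.365  0.105] [0.863 1.886 0.15 ]
0.15 66 [ 0.2   -0.282  0.15 ] [0.864 1.891 0.2  ]
0.2 443 [ 0.2   -0.324  0.202] [0.862 1.883 0.25 ]
0.25 1721 [ 0.307 -0.367  0.25 ] [0.866 1.861 0.3  ]
0.3 2612 [ 0.3   -0.306  0.3  ] [0.864 1.881 0.35 ]
0.35 2003 [ 0.324 -0.366  0.35 ] [0.867 1.855 0.391]
lamp
0.15 [0.451 1.852 0.158] [0.614 0.086 0.2  ]
0.2 [0.45  1.855 0.203] [ 0.64  -0.359  0.242]
0.25 [0.45  1.451 0.253] [ 0.636 -0.361  0.297]
0.3 [0.45  1.466 0.306] [ 0.638 -0.368  0.348]
0.35 [0.45  1.453 0.38 ] [ 0.642 -0.373  0.396]
0.4 [ 0.639 -0.372  0.43 ] [ 0.642 -0.377  0.443]
0.45 [ 0.641 -0.379  0.477] [ 0.643 -0.383  0.497]
```

```bash
python3 - <<'E'
from h import *
for n in("top0.npz","side0.npz"):
    P=cloud(ld(n)).reshape(-1,3);P=P[(P[:,2]>.12)&(P[:,2]<.45)&(P[:,0]>.3)&(P[:,0]<.7)]
    for y in(-.06,-.09,-.16):
        d=np.hypot(P[:,0]-.459,P[:,1]-y);i=np.argsort(d)[20];print(n,y,d[i].round(3),P[i].round(3))
a=ld("side1.npz");P=cloud(a).reshape(-1,3);P=P[(abs(P[:,0]-.36)<.15)&(abs(P[:,1]+.09)<.15)&(P[:,2]>.15)]
for z in np.arange(.2,.4,.03):
    q=P[(P[:,2]>z)&(P[:,2]<z+.03)]
    if len(q):print(z.round(2),np.hypot(q[:,0]-.361,q[:,1]+.09).max().round(3))
E
```

```text
top0.npz -0.06 0.105 [0.524 0.022 0.274]
top0.npz -0.09 0.131 [0.537 0.015 0.278]
top0.npz -0.16 0.192 [0.553 0.008 0.285]
side0.npz -0.06 0.104 [0.52  0.025 0.27 ]
side0.npz -0.09 0.13 [0.521 0.024 0.27 ]
side0.npz -0.16 0.191 [0.555 0.005 0.281]
0.2 0.015
0.23 0.017
0.26 0.191
0.29 0.064
0.32 0.05
0.35 0.041
0.38 0.042
```

Request:
carry_out:
  commands: "0 0 0 24 0 0 -1;0 0 0 48 -1 0 -1;0 0 0 72 -2 0 -1;0 0 0 97 -2 10 -1;0 0 0 97 -2 40 -1;0 0 0 97 -2 70 -1;0 0 0 97 -2 95 -1;0 0 0 97 -2 115 -1;0 0 0 97 -2 130 -1;0 0 0 97 -2 136 -1"

```text
clock: 2.7
position: [0.4567, -0.0856, 0.0834]
ee_rot: [-0.001, 1.0, -0.003, -0.001]
wrist_force: [-1.2, -0.3, -0.5]
gripper_width: 0.0002
```

```bash
python3 - <<'E'
from station import arm
import cv2,numpy as np
s=arm.state();print(s["position"],s["ee_rot"],s["joint_positions"],s["wrist_force"])
c=arm.read_camera("side"); np.savez(f"side2.npz",**c)
cv2.imwrite("pics/side2.png",cv2.resize(c["img"][120:280,120:330,::-1],None,fx=3.5,fy=3.5,interpolation=2))
E
```

```text
[ 0.45674952 -0.08559946  0.08338204] [-6.06372150e-04  9.99994285e-01 -2.97211378e-03 -1.49274899e-03] [-3.60954608e-01  2.64931250e-01 -4.77636250e-01  8.31449990e-01
  8.97883301e-05  1.21578582e+00] [-1.16071908 -0.33325155 -0.4685895 ]
```

View pics/side2.png

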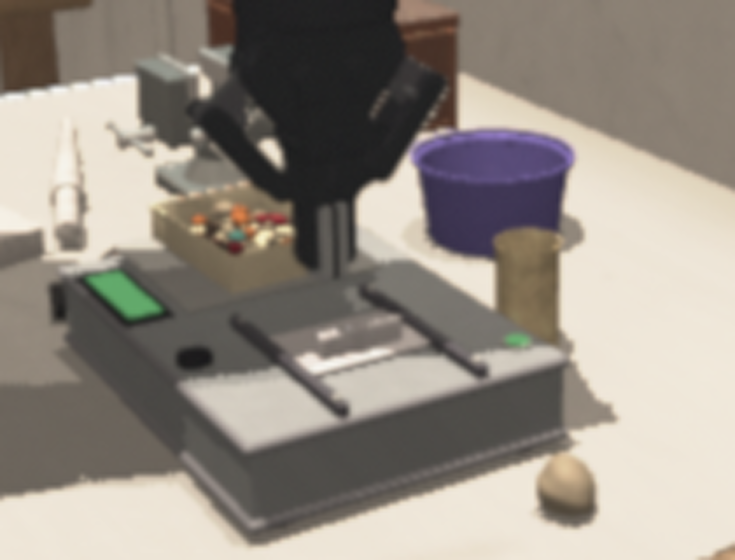

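Request:
carry_out:
  commands: "0 0 0 0 0 8 -1;0 0 0 0 0 16 -1;0 0 0 0 0 20 -1;0 0 0 0 0 24 -1;0 0 0 0 0 24 -1;0 0 0 0 0 24 -1;0 0 0 0 0 24 -1"

```text
clock: 3.33
position: [0.4583, -0.0867, 0.0615]
ee_rot: [0.0, 1.0, -0.004, 0.0]
wrist_force: [0.4, 0.1, 0.0]
gripper_width: 0.0002
```

Request:
carry_out:
  commands: "0 0 0 0 0 2.5 -1;0 0 0 0 4 2.5 -1;0 0 0 0 8 2.5 -1;0 0 0 0 12 2.5 -1;0 0 0 0 17 2.5 -1;0 0 0 0 22 2.5 -1;0 0 0 0 27 2.5 -1;0 0 0 0 32 2.5 -1;0 0 0 0 36 2.5 -1;0 0 0 0 36 2.5 -1"

```text
clock: 4.17
position: [0.4579, -0.1235, 0.0588]
ee_rot: [0.0, 1.0, -0.004, 0.0]
wrist_force: [0.4, -0.1, 0.0]
gripper_width: -0.0003
```

```bash
python3 - <<'E'
from station import arm
import cv2,numpy as np
s=arm.state();print(s["position"],s["ee_rot"],s["wrist_force"])
c=arm.read_camera("side"); np.savez(f"side3.npz",**c)
cv2.imwrite("pics/side3.png",cv2.resize(c["img"][120:280,120:330,::-1],None,fx=3.5,fy=3.5,interpolation=2))
E
```

```text
[ 0.45790353 -0.12351997  0.05878673] [ 1.92645263e-04  9.99992559e-01 -3.85287324e-03  1.74478244e-05] [ 0.43273522 -0.11859956  0.00793799]
```

View pics/side3.png

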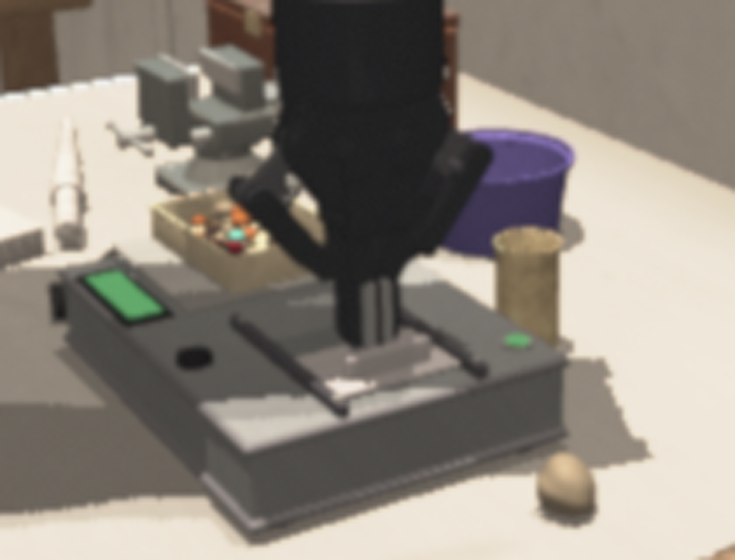

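Request:
carry_out:
  commands: "0 0 0 0 3 0 -1;0 0 0 0 6 0 -1;0 0 0 0 6 0 -1"

```text
clock: 4.47
position: [0.4578, -0.129, 0.0588]
ee_rot: [0.0, 1.0, -0.004, -0.0]
wrist_force: [-0.9, 0.2, 0.1]
gripper_width: 0.0002
```

Request:
carry_out:
  commands: "0 0 0 0 -4 0 -1;0 0 0 0 -4 -10 -1;0 0 0 0 -4 -22 -1;0 0 0 0 -15 -25 -1;0 0 0 0 -28 -25 -1;0 0 0 0 -39.5 -25 -1;0 0 0 0 -39.5 -25 -1;0 0 0 0 -39.5 -25 -1"

```text
clock: 5.13
position: [0.458, -0.0883, 0.0836]
ee_rot: [0.0, 1.0, -0.003, -0.0]
wrist_force: [0.3, -0.4, 0.7]
gripper_width: -0.0003
```

```bash
python3 - <<'E'
from station import arm
import cv2,numpy as np
s=arm.state();print(s["position"],s["ee_rot"],s["wrist_force"])
c=arm.read_camera("side"); np.savez(f"side4.npz",**c)
cv2.imwrite("pics/side4.png",cv2.resize(c["img"][160:280,150:290,::-1],None,fx=5,fy=5,interpolation=2))
E
```

```text
[ 0.45795109 -0.08827848  0.08356331] [ 1.01345639e-05  9.99996305e-01 -2.71410766e-03 -1.54143793e-04] [ 0.30212636 -0.39669073  0.698939  ]
```

View pics/side4.png

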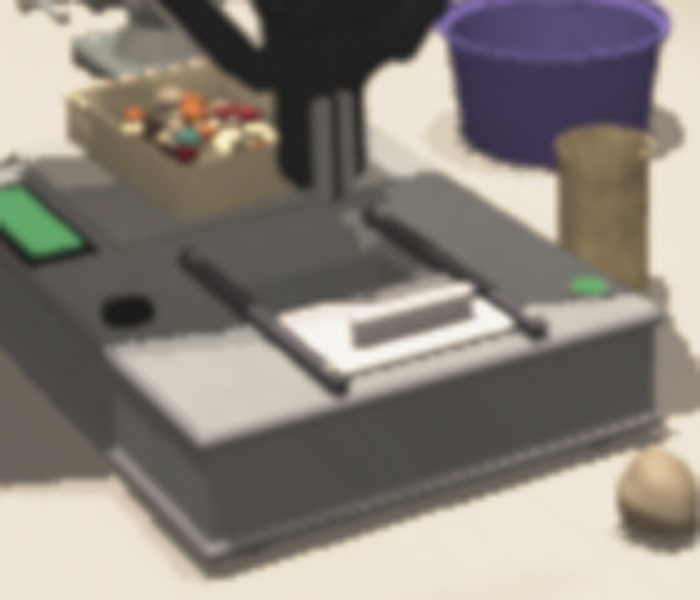

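```bash
python3 - <<'E'
from h import *
import cv2
c=ld("side4.npz");P=cloud(c)
C=np.array([.4588,-.0444]);th=-.0102
S=lambda p:np.array([np.cos(th)*(p[...,0]-C[0])+np.sin(th)*(p[...,1]-C[1]),-np.sin(th)*(p[...,0]-C[0])+np.cos(th)*(p[...,1]-C[1])])
m=(P[...,2]<.047)&(P[...,2]>.025);q=S(P);m&=(abs(q[0])<34)&(abs(q[0])<.034)&(q[1]<-.01)&(q[1]>-.1)
print("well low pts",m.sum(),q[:,m].min(1),q[:,m].max(1),np.median(P[m][:,2]))
m=(P[...,2]>.060)&(P[...,2]<.069)&(abs(q[0])<.03)&(q[1]<-.08)&(q[1]>-.12)
print("lug",m.sum(),q[:,m].min(1),q[:,m].max(1))
g=c["img"][200:250,190:260].copy();g=cv2.convertScaleAbs(g,alpha=1.8)
g=cv2.resize(g,None,fx=10,fy=10,interpolation=2)
for x,y in((-27,-64),(27,-64),(27,-26),(-27,-26)):
    X=[C[0]+np.cos(th)*x/1e3-np.sin(th)*y/1e3,C[1]+np.sin(th)*x/1e3+np.cos(th)*y/1e3,.05]
    u,v=proj(c,X);cv2.circle(g,(int((u-190+.5)*10),int((v-200+.5)*10)),4,(255,0,0),-1)
cv2.imwrite("pics/well4.png",g[:,:,::-1])
E
```

```text
well low pts 184 [-0.01986593 -0.04574266] [ 0.03221191 -0.02403571] 0.04122745415271688
lug 124 [-0.0187138  -0.10551494] [ 0.02529587 -0.09589273]
```

View pics/well4.png

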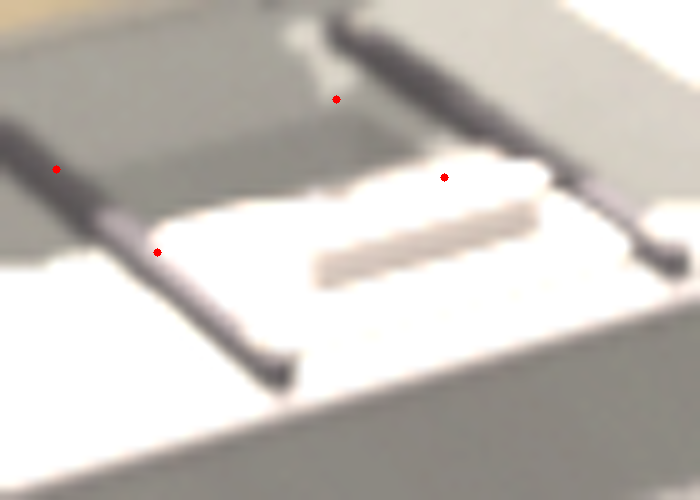

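Request:
carry_out:
  commands: "0 0 0 1 1 5 -1;0 0 0 1 1 15 -1;0 0 0 1 1 25 -1;0 0 0 1 1 33 -1;0 0 0 1 1 40 -1;0 0 0 1 1 44 -1;0 0 0 1 1 44 -1;0 0 0 1 1 44 -1"

```text
clock: 5.85
position: [0.4591, -0.0902, 0.0397]
ee_rot: [-0.0, 1.0, -0.004, -0.0]
wrist_force: [-0.2, 0.0, 1.0]
gripper_width: -0.0003
```

Inside the well with no contact. Press in small steps.

Request:
carry_out:
  commands: "0 0 0 0 0 3 -1;0 0 0 0 0 5 -1;0 0 0 0 0 7 -1;0 0 0 0 0 8 -1;0 0 0 0 0 9 -1;0 0 0 0 0 9 -1;0 0 0 0 0 9 -1"

```text
clock: 6.43
position: [0.4594, -0.0903, 0.0309]
ee_rot: [0.0, 1.0, -0.004, 0.0]
wrist_force: [1.1, -0.3, 4.1]
gripper_width: 0.0002
```

Request:
carry_out:
  commands: "0 0 0 0 0 1 -1;0 0 0 0 0 1.5 -1;0 0 0 0 0 1.5 -1;0 0 0 0 0 1.5 -1"

```text
clock: 6.77
position: [0.4595, -0.0903, 0.0299]
ee_rot: [0.0, 1.0, -0.004, 0.001]
wrist_force: [-0.9, 0.7, 15.2]
gripper_width: -0.0003
```

Request:
carry_out:
  commands: "0 0 0 0 0 0 -1;0 0 0 0 0 0 -1;0 0 0 0 0 -5 -1;0 0 0 0 0 -12 -1;0 0 0 0 0 -22 -1;0 0 0 0 0 -34 -1;0 0 0 0 0 -45 -1;0 0 0 0 0 -55 -1;0 0 0 0 0 -55 -1"

```text
clock: 7.52
position: [0.4596, -0.0903, 0.0858]
ee_rot: [0.0, 1.0, -0.003, 0.001]
wrist_force: [1.0, -0.2, 0.5]
gripper_width: -0.0001
```

Request:
carry_out:
  commands: "0 0 0 0 20 0 -1;0 0 0 0 40 0 -1;0 0 0 -1 60 0 -1;0 0 0 -1 80 0 -1;0 0 0 -1 80 0 -1;0 0 0 -1 80 8 -1;0 0 0 -1 80 16 -1;0 0 0 -1 80 22 -1;0 0 0 -1 80 26.5 -1;0 0 0 -1 80 26.5 -1"

```text
clock: 8.35
position: [0.4569, -0.1692, 0.0565]
ee_rot: [-0.0, 1.0, -0.003, -0.001]
wrist_force: [-0.9, 0.2, -0.4]
gripper_width: 0.0001
```

```bash
python3 - <<'E'
from station import arm
import cv2,numpy as np
s=arm.state();print(s["position"],s["ee_rot"],s["wrist_force"])
c=arm.read_camera("side"); np.savez(f"side5.npz",**c)
cv2.imwrite("pics/side5.png",cv2.resize(c["img"][160:280,150:290,::-1],None,fx=5,fy=5,interpolation=2))
E
```

```text
[ 0.45688659 -0.16920482  0.05654673] [-4.95349380e-04  9.99994742e-01 -3.08703230e-03 -8.60313059e-04] [-0.93761955  0.24442683 -0.41831516]
```

View pics/side5.png

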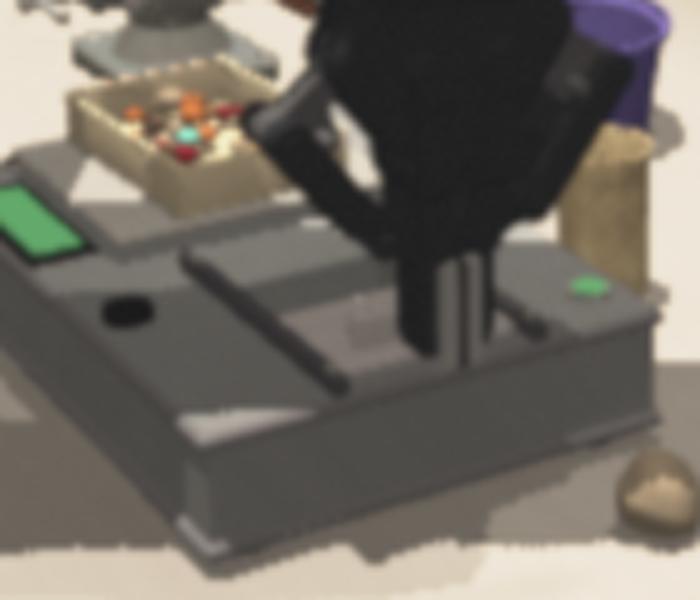

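Request:
carry_out:
  commands: "0 0 0 1 0 -2 -1;0 0 0 1 -5 -2 -1;0 0 0 1 -10 -2 -1;0 0 0 1 -15 -2 -1;0 0 0 1 -21 -2 -1;0 0 0 1 -27 -2 -1;0 0 0 1 -33 -2 -1;0 0 0 1 -39 -2 -1;0 0 0 1 -45 -2 -1;0 0 0 1 -49 -2 -1"

```text
clock: 9.23
position: [0.4589, -0.1204, 0.0598]
ee_rot: [-0.0, 1.0, -0.003, 0.0]
wrist_force: [0.5, -1.9, -0.0]
gripper_width: 0.0002
```

Request:
carry_out:
  commands: "0 0 0 0 -1 0 -1;0 0 0 0 -2 0 -1;0 0 0 0 -2 0 -1"

```text
clock: 9.48
position: [0.4587, -0.1189, 0.0597]
ee_rot: [-0.0, 1.0, -0.003, -0.0]
wrist_force: [-0.2, 1.0, -0.5]
gripper_width: 0.0005
```

Keep going in small steps until the end stop is felt.

Request:
carry_out:
  commands: "0 0 0 0 -1 0 -1;0 0 0 0 -2 0 -1;0 0 0 0 -2 0 -1;0 0 0 0 -2 0 -1"

```text
clock: 9.82
position: [0.4588, -0.1171, 0.0597]
ee_rot: [-0.0, 1.0, -0.004, -0.0]
wrist_force: [0.6, -1.5, -0.3]
gripper_width: 0.0001
```

Request:
carry_out:
  commands: "0 0 0 0 -1 0 -1;0 0 0 0 -1.5 0 -1;0 0 0 0 -1.5 0 -1"

```text
clock: 10.07
position: [0.4588, -0.1157, 0.0597]
ee_rot: [0.0, 1.0, -0.004, -0.0]
wrist_force: [-1.1, -2.2, -1.1]
gripper_width: -0.0001
```

Request:
carry_out:
  commands: "0 0 0 0 -1 0 -1;0 0 0 0 -1.5 0 -1;0 0 0 0 -1.5 0 -1"

```text
clock: 10.32
position: [0.4589, -0.1154, 0.0599]
ee_rot: [0.002, 1.0, -0.004, -0.0]
wrist_force: [-2.4, -11.4, -2.3]
gripper_width: 0.0003
```

Request:
carry_out:
  commands: "0 0 0 0 -1 0 -1;0 0 0 0 -1 0 -1;0 0 0 0 -1 0 -1"

```text
clock: 10.57
position: [0.4589, -0.1152, 0.0599]
ee_rot: [0.002, 1.0, -0.004, -0.0]
wrist_force: [-3.3, -18.0, -3.4]
gripper_width: -0.0
```

Request:
carry_out:
  commands: "0 0 0 0 4 0 -1;0 0 0 0 10 0 -1;0 0 0 0 10 0 -1;0 0 0 0 10 -15 -1;0 0 0 0 10 -40 -1;0 0 0 0 10 -70 -1;0 0 0 0 10 -100 -1;0 0 0 -30 10 -130 -1;0 0 0 -60 10 -150 -1;0 0 0 -90 10 -150 -1"

```text
clock: 11.4
position: [0.3692, -0.1228, 0.213]
ee_rot: [0.001, 1.0, -0.003, 0.002]
wrist_force: [0.3, -0.0, 0.5]
gripper_width: 0.0002
```

Request:
carry_out:
  commands: "0 0 0 0 -30 0 -1;0 0 0 0 -60 0 -1;0 0 0 0 -90 0 -1;0 0 0 0 -120 0 -1;0 0 0 0 -150 0 -1;0 0 0 0 -180 0 -1;0 0 0 0 -210 0 -1;0 0 0 0 -240 0 -1;0 0 0 0 -240 0 -1;0 0 0 0 -240 0 -1"

```text
clock: 12.23
position: [0.3702, 0.1187, 0.2097]
ee_rot: [-0.0, 1.0, -0.002, -0.0]
wrist_force: [-0.5, -0.9, 0.1]
gripper_width: -0.0001
```

```bash
python3 - <<'E'
from station import arm
from h import *
import cv2
print(arm.state()["clock"],arm.state()["position"])
for n,(x0,y0,w,h) in(("side",(125,165,170,110)),("top",(175,140,160,125))):
    c=arm.read_camera(n);np.savez(n+"6.npz",**c)
    cv2.imwrite(f"pics/{n}6.png",cv2.resize(c["img"][y0:y0+h,x0:x0+w,::-1],None,fx=4.5,fy=4.5,interpolation=2))
E
```

```text
12.2333 [0.37020211 0.11869787 0.20970028]
```

View pics/side6.png

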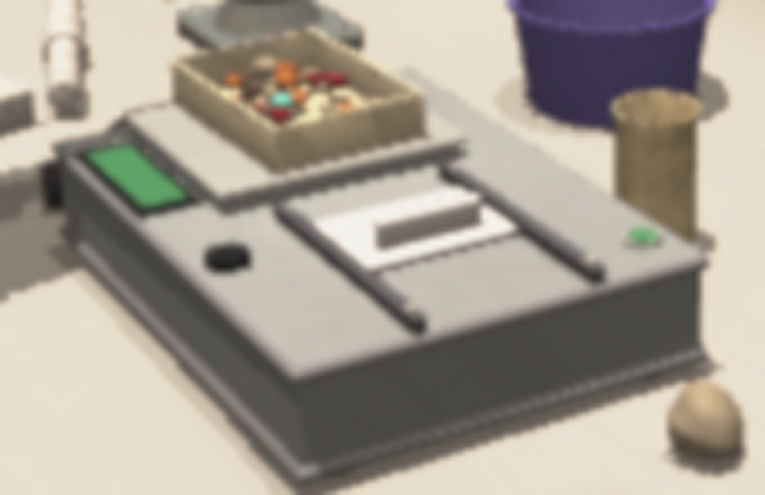

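View pics/top6.png

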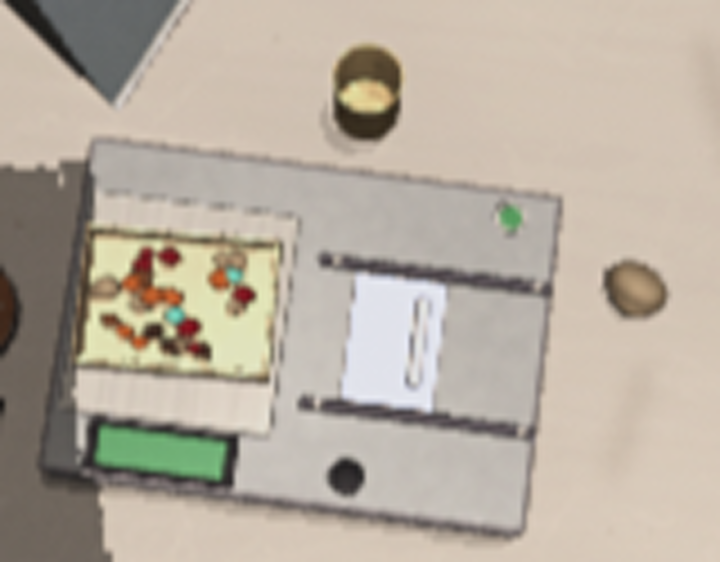

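```bash
python3 -c "
from station import arm
print(arm.state()['joint_vel'].round(4)); print(arm.job_done())"
```

```text
[-0.0238 -0.0038 -0.001  -0.0025 -0.0012  0.001 ]
the job is handed in; nothing more can be done
None
```

The tare went through and the job is handed in; it reports no verdict, so this rests on my own checks. Every step was done with the shut fingertips, at about 12 s on the clock.

- **Shutter opened:** I pushed it by its lug to about 42 mm, estimated from the fingertip position; a picture showed the well uncovered.
- **Key pressed:** I went down in the well until the key bottomed. The fingertip stopped at z = 0.0299, against 0.030 expected, and the force rose to about 15 N. I then lifted clear so the key could spring back. I did not see it come up, because the shutter now covers it.
- **Shutter shut:** I pushed the lug back until it hit the end stop, with the fingertip at y = -0.115, where I had predicted, and about 18 N of force. The final pictures show no dark gap at the well, and the lug sits about 8 mm nearer the pan than its slightly ajar start.
- **Nothing else disturbed:** In the final zoomed pictures the tray, can, pumice and raised button are in the same places as at the start. The tin and eyepiece tube are mostly outside those crops, so I did not check them closely, but the arm went nowhere near them at low height. The arm was clear of everything.

**Disagreement:** The side camera placed the scale about 3 mm off from the top camera. I moved the key press about 1 mm towards the side camera's reading; the well left 8 mm or more of room.

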